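# Load the coolant filter tray and latch it shut

### The job

Lay the pleated filter cartridge flat in the open tray of the grinder's coolant filter unit, then press the tray in until its push-push latch takes it, let go and make sure that it stays in with the cartridge inside. Press gently: never ram the tray, and do not knock over the glass vase or the glass tumbler.

Things in the scene. Friction and masses are not known exactly. Their poses are not given: they have to be found in the camera images.
- cartridge_mid (a point): Centre (half-way up) of the loose filter cartridge: rigid ribbed white and grey block with end caps, 100 (x) x 46 (y) x 42 mm high, 0.15 to 0.28 kg, flat on the table left or right of the unit; a plain grey stone (110 x 50 x 25 mm) lies on the other side. Grip it across its width near the top, so that the fingers clear the tray's 14 mm walls; either end may go first.
- tray_pocket (a point): Centre of the floor of the tray's pocket, 22 mm above the table. The pocket is 108 mm long (x, the sliding direction) and 52 mm wide (y) inside, with side walls 4 mm thick and 14 mm high. x points into the unit, z up. It moves with the tray. A seated cartridge has its length along x and its centre 21 mm above this point.
- tray_front (a point): Centre of the front face of the tray's plain grey front panel, 46 mm above the table; panel 88 mm wide (y), 72 mm high, 12 mm thick. x points into the unit: press the tray along +x, against a spring (about 2.5 N when out, 6 N nearly closed) with damping (30 N per m/s), up to a firm stop. 12 to 20 N at the stop is plenty; over 45 N is ramming.
- tray (a joint): How far the tray is pressed in, m; 0 = fully out, as at the start. The catch is adjustable and unseen: the firm stop lies between 0.095 and 0.109. Pressed to the stop and let go, the tray comes back 10 mm and stays latched (0.085 to 0.099). Let go 4 mm or more short of the stop, it springs out to 0. Pressed to the stop again (up to 3 mm deeper) and let go, it is freed and springs out to 0.
- unit: Coolant filter unit: white painted box 150 mm wide (y), 170 mm deep (x), 94 mm high, fixed to the table. Origin on the table at the middle of its front; x points into the unit. The opening for the tray is 70 mm wide, its upper edge 78 mm above the table. With the tray latched its panel's back stands 13 to 27 mm in front of the unit.
- vase: Green glass vase, 90 mm across, 150 mm high, standing beside the unit; origin at its underside, z up.
- tumbler: Amber glass tumbler, 80 mm across, 100 mm high, standing on the other side of the unit; origin at its underside, z up.
Not all that is in view belongs to the job. Of the things like the part that bears cartridge_mid, leave any that is blue; of the rest the larger one is meant.

How it is judged:
On the way, in this order (a step that is already met when the one before it is completed fails the run):
1. the cartridge lies flat in the pocket of the open tray (x of cartridge_mid in the frame of tray_pocket between -0.007 and 0.007 m and y of cartridge_mid in the frame of tray_pocket between -0.006 and 0.006 m and z of cartridge_mid in the frame of tray_pocket between 0.015 and 0.026 m and angle between the x axis of cartridge_mid and the x axis of tray_pocket, either way round below 0.14 rad and value of joint tray below 0.03 m), for 0.2 s.
2. the tray has been pressed in past 80 mm (value of joint tray above 0.08 m), for 0.1 s.
At the end, for the whole second after the job is handed in: The tray stays latched by itself (more than 80 mm in, still), with the cartridge flat in its pocket: its centre within 7 mm along and 6 mm across of the pocket's centre, 15 to 26 mm above the pocket floor, its length within 8 degrees of the pocket's (value of joint tray above 0.08 m and velocity of joint tray between -0.01 and 0.01 m/s and x of cartridge_mid in the frame of tray_pocket between -0.007 and 0.007 m and y of cartridge_mid in the frame of tray_pocket between -0.006 and 0.006 m and z of cartridge_mid in the frame of tray_pocket between 0.015 and 0.026 m and angle between the x axis of cartridge_mid and the x axis of tray_pocket, either way round below 0.14 rad); the robot touches nothing.
It fails at once if the filter unit or its tray is rammed: more than 45 N (contact force between any of the fingers, the arm and unit above 45 N).
It fails at once if the vase is knocked over (angle between vase's own z axis and vertical above 0.4 rad).
It fails at once if the tumbler is knocked over (angle between tumbler's own z axis and vertical above 0.4 rad).
It also fails if it takes over 54 s, if anything falls off the work surface, if the arm or the gripper's body presses on something with over 40 N, if the wrist force passes 120 N, or if a joint passes its speed limit or range.

### The arm

A 6-joint arm with a two-finger parallel gripper is mounted at the origin on the work surface. World frame = base frame: x ahead of the robot, y to its left, z up, the work surface at z = 0. Lengths are in m, angles in rad, forces in N, time in s.
With the tool pointing down it reaches from about 0.3 to 0.825 m from the base axis. Payload 5.4 kg.
Tool frame: the origin (TCP) lies at the very end of the fingers, on their centre line; the grasp point (between the pads) lies 19 mm behind it; z points along the fingers, x is the direction in which the jaws open and shut, and the axes are right-handed (so a half turn about z gives the same grasp; the last joint's range is limited). The gripper opens to 92 mm and grips with 3 to 60 N. Pads are 20 mm wide; open, the fingers measure 128 mm over their backs; the gripper's body (75 mm by 189 mm) begins 69 mm behind the grasp point.
Start: joints at [1.086, 0.158, 1.597, -0, 1.386, -0.21], TCP at [0.156, 0.553, 0.215] pointing down, gripper open.
Joint ranges: [-2.91, 2.91], [-0.94, 2.29], [0.18, 2.7], [-1.29, 4.43], [0.17, 2.64], [-3, 3]. Speed limits (rad/s): [2.57, 2.57, 3.14, 3.14, 3.14, 3.14].

### API

Orientations are given as a rotation vector (axis times angle).
In Python, from workcell import bot gives the robot as it stands. Calls block until the motion is done:
- bot.goto(position, orientation): joint-space move of the TCP to a pose.
- bot.line_to(position, rot=None, max_speed=0.15): straight line of the TCP; rot=None keeps the orientation; max_speed is the mean speed in m/s.
- bot.set_joints(angles): joint-space move.
- bot.set_gripper(opening, newtons=None): opening from 0.0 (shut) to 1.0 (fully open); newtons is the grip in N (None keeps the last); returns when the fingers have stopped.
- bot.hold(seconds).
- bot.inverse_kinematics(position, orientation): joint angles nearest the present ones, or None.
- bot.read_camera(name): name is "scene" or "side" or "wrist"; returns a dict with "pixels" (480x640x3 uint8, blue, green, red), "fx", "fy", "cx", "cy" (pixels), "R" (3x3) and "t" (3): a world point X has camera coordinates R X + t. Camera axes: x right, y down, z forward; pixel columns grow to the right and rows downward; lengths in m; the calibration is good to about 2 mm. A picture is of the moment at which its call begins. There is no depth.
A pose or a line that the arm cannot do raises bot.MotionError and nothing moves.
- bot.job_done(): hands the job in, once; it reports no verdict.
Readings, each from a call of its own:
- bot.current_clock(): time.
- bot.current_joints(): joint angles.
- bot.current_joint_vel(): joint speeds.
- bot.current_effort(): joint torques, N m.
- bot.current_ee_pos(): TCP position.
- bot.current_tool_rot(): TCP orientation.
- bot.current_contact_force(): force on the tool from outside, world axes, zero at the start.
- bot.current_ft_torque(): the same for the moment, N m.
- bot.current_opening(): opening from 0.0 (shut) to 1.0 (fully open).
Only numpy, scipy, OpenCV 4.12 (cv2) and the standard library are available. Lean on these libraries where they do the work, as an engineer would, in place of code of your own. Each camera call takes 0.05 s, during which the arm holds its last target. There are 200 camera calls.

## Working session

There is one attempt and no reset: what is moved stays moved. The work goes in short steps, each a Python script; the robot and the scene stay as the last script left them, time stands still between calls to the robot, and variables do not carry over. Pictures are saved under pics/ and viewed, about 8 in all and at most 12, crops included, and the job is handed in when it is done.

```bash
mkdir -p pics; ls
python3 - <<'E'
from workcell import bot
import cv2,numpy as np,pickle
d={}
for n in("scene","side","wrist"):
    c=bot.read_camera(n);d[n]=c;cv2.imwrite(f"pics/{n}0.png",c["pixels"])
    print(n,c["fx"],c["cx"],c["cy"],(-c["R"].T@c["t"]).round(3),c["R"][2].round(3))
pickle.dump(d,open("c0.pkl","wb"));print(bot.current_clock(),bot.current_tool_rot())
E
```

```text
pics
scene 575.9045823958019 315.24530241531966 237.9840708446812 [1.536 0.116 0.907] [-0.746 -0.102 -0.658]
side 449.16716730216973 319.68258728969835 238.276928680312 [ 0.273 -0.598  0.579] [ 0.341  0.705 -0.622]
wrist 356.4498882537754 320.97408335287327 238.1308690251664 [0.082 0.573 0.384] [ 0.263 -0.076 -0.962]
0.15 [ 2.50427576e+00  1.89591843e+00 -2.00864578e-03]
```

View pics/scene0.png

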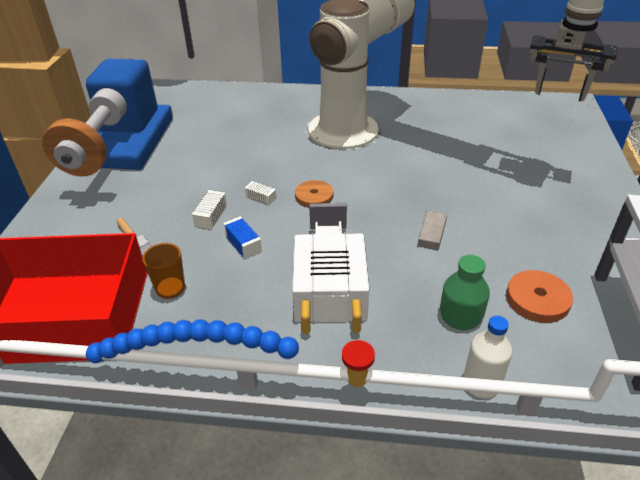

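View pics/side0.png

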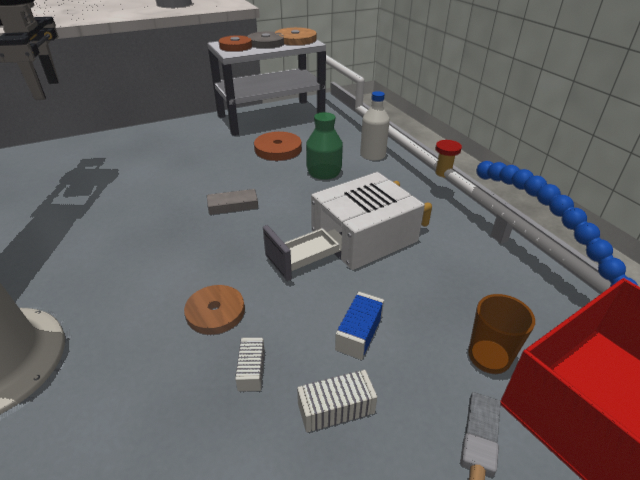

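The scene shows three cartridge-like things: a large white one (scene 210,208; side 337,400), a small white one (scene 260,192; side 250,363) and a blue one (scene 243,236; side 360,325). The larger non-blue one at side (337,400) is the one meant. The unit and tray are at side (300–420, 180–275), with the tumbler and vase on either side and the stone at side (232,201). Next is an enlarged crop to confirm and to pick corners.

Run:
```python
import cv2,pickle,numpy as np
d=pickle.load(open("c0.pkl","rb"));s=d["side"]["pixels"];c=d["scene"]["pixels"]
R=lambda i:cv2.resize(i,None,fx=4,fy=4,interpolation=cv2.INTER_CUBIC)
a=R(s[350:440,225:395])[:, :]   # 680x360
a=cv2.resize(s[330:440,225:385],(400,275)) if 0 else cv2.resize(s[330:440,225:385],None,fx=2.5,fy=2.5)
b=cv2.resize(s[170:280,260:420],None,fx=2.5,fy=2.5)
e=cv2.resize(c[180:290,190:350],None,fx=2.5,fy=2.5)
f=cv2.resize(c[195:305,260:420],None,fx=2.5,fy=2.5)
cv2.imwrite("pics/crop1.png",np.vstack([np.hstack([a,b]),np.hstack([e,f])]))
```

```text
(no output)
```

View pics/crop1.png

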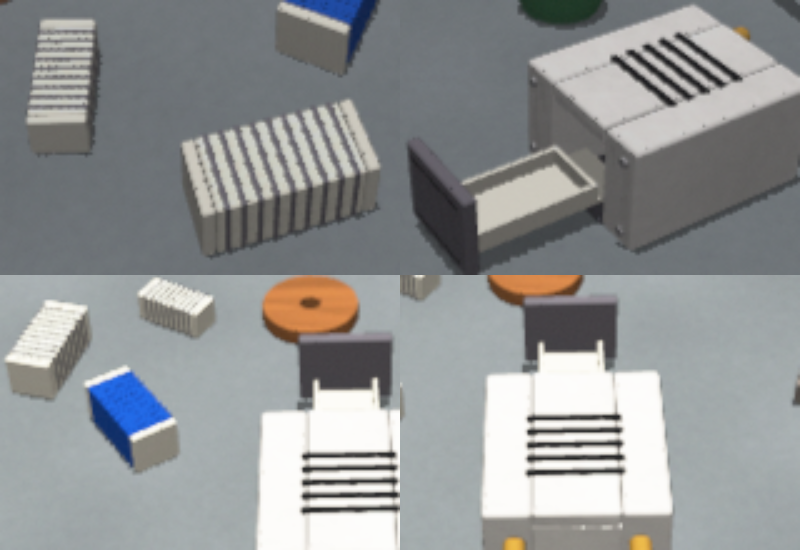

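The crop confirms it: the large ribbed white and grey block is the target, the small white one and the blue one are decoys. Now I'll localise.

```bash
cat > h.py <<'E'
import numpy as np,cv2,pickle
from workcell import bot
from scipy.spatial.transform import Rotation as Ro
def ray(c,uv,z):
    d=c["R"].T@np.array([(uv[0]-c["cx"])/c["fx"],(uv[1]-c["cy"])/c["fy"],1]);o=-c["R"].T@c["t"]
    return o+d*(z-o[2])/d[2]
def proj(c,X):
    p=c["R"]@np.asarray(X)+c["t"];return np.array([c["fx"]*p[0]/p[2]+c["cx"],c["fy"]*p[1]/p[2]+c["cy"]])
def down(jaw): # tool z down, tool x at angle jaw in world
    return (Ro.from_euler("z",jaw)*Ro.from_euler("x",np.pi)).as_rotvec()
E
python3 - <<'E'
from h import *
d=pickle.load(open("c0.pkl","rb"));S=d["side"];C=d["scene"]
P=lambda c,o,uv,z:ray(c,(o[0]+uv[0]/2.5,o[1]+uv[1]/2.5),z)[:2].round(4)
print("cart");q=[P(S,(225,330),u,.042) for u in[(183,143),(352,102),(378,168),(203,214)]];print(q,np.mean(q,0))
q=[P(C,(190,180),(u[0],u[1]-275),.042) for u in[(9,360),(43,303),(88,306),(56,362)]];print(q,np.mean(q,0))
print("unit side",[P(S,(260,170),u,.094) for u in[(130,65),(207,128),(295,5)]])
print("unit scene FL FR BL BR",[P(C,(260,195),u,.094) for u in[(88,100),(260,97),(83,240),(271,240)]])
print("panel back top scene",[P(C,(260,195),u,.082) for u in[(124,28),(216,28),(125,22),(215,22)]])
print("panel front side top",[P(S,(260,170),u,.082) for u in[(8,143),(63,205),(75,201),(20,138)]])
print("tumbler",ray(S,(491,352),0),ray(C,(170,287),0),"vase",ray(S,(325,165),0),ray(C,(465,315),0),"stone",ray(C,(432,232),.02))
print(bot.inverse_kinematics([.5,0,.3],down(np.pi/2)))
E
```

```text
cart
[array([ 0.4   , -0.2692]), array([ 0.496 , -0.2861]), array([ 0.4877, -0.3278]), array([ 0.3928, -0.3116])] [ 0.444125 -0.298675]
[array([ 0.4952, -0.3206]), array([ 0.4019, -0.3115]), array([ 0.4029, -0.2646]), array([ 0.4941, -0.2743])] [ 0.448525 -0.29275 ]
unit side [array([0.5829, 0.0798]), array([ 0.5984, -0.0206]), array([0.7497, 0.1042])]
unit scene FL FR BL BR [array([ 0.6089, -0.054 ]), array([0.5914, 0.0935]), array([ 0.7741, -0.0341]), array([0.7601, 0.111 ])]
panel back top scene [array([ 0.4908, -0.0377]), array([0.4832, 0.0474]), array([ 0.4816, -0.0379]), array([0.4742, 0.0458])]
panel front side top [array([0.4656, 0.0401]), array([ 0.4754, -0.0427]), array([ 0.4845, -0.0423]), array([0.4757, 0.0421])]
tumbler [ 0.70897887 -0.31661645  0.        ] [ 0.69988852 -0.32325081  0.        ] vase [0.73589813 0.33065173 0.        ] [0.71928512 0.31126568 0.        ] stone [0.48434712 0.25006709 0.02      ]
[-0.24215983 -0.08405273  1.6790362   0.          1.54660918 -1.81295616]
```

Run:
```python
from h import *
for y in(np.pi/2,-np.pi/2):
  for p,a in(([.446,-.296,.2],-.14),([.55,.02,.25],.115)):
    print(y,bot.inverse_kinematics(p,down(y+a)))
c=pickle.load(open("c0.pkl","rb"))["wrist"]
T=Ro.from_rotvec(bot.current_tool_rot()).as_matrix();print(T.T@((-c["R"].T@c["t"])-bot.current_ee_pos()))
# choose jaw so camera looks from -x side: tool y direction
bot.goto([.446,-.296,.2],down(-np.pi/2-.14))
c=bot.read_camera("wrist");cv2.imwrite("pics/w1.png",c["pixels"]);pickle.dump(c,open("w1.pkl","wb"))
bot.goto([.53,.012,.25],down(-np.pi/2+.115))
c=bot.read_camera("wrist");cv2.imwrite("pics/w2.png",c["pixels"]);pickle.dump(c,open("w2.pkl","wb"))
print(bot.current_clock())
```

```text
1.5707963267948966 [-0.81183876  0.06699752  1.72562496  0.          1.34897018 -2.24263509]
1.5707963267948966 [-0.18326956  0.07197899  1.62098488  0.          1.44862878 -1.86906588]
-1.5707963267948966 [-0.81183876  0.06699752  1.72562496  0.          1.34897018  0.89895757]
-1.5707963267948966 [-1.83269555e-01  7.19789899e-02  1.62098488e+00 -4.44089210e-16
  1.44862878e+00  1.27252677e+00]
[-0.00097185 -0.07664356 -0.17033053]
4.6167
```

View pics/w1.png

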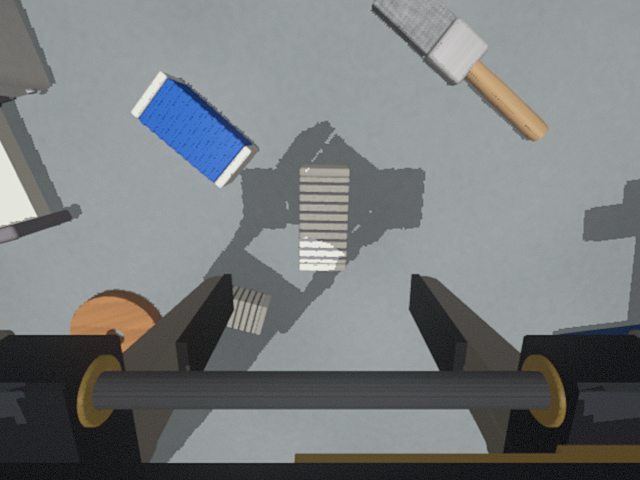

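View pics/w2.png

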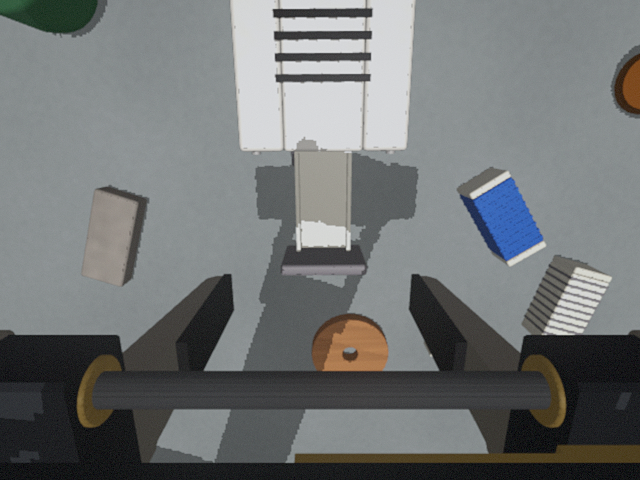

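w1 shows the cartridge at (300–350,165–270), nearly aligned with the tool. w2 shows the tray pocket at (297–352,150–250), the panel at (282–365,247–274) and the unit's front edge at row 150. One enlarged crop of each for corners.

Run:
```python
import cv2,numpy as np
a=cv2.imread("pics/w1.png")[150:285,275:375];b=cv2.imread("pics/w2.png")[140:280,275:375]
f=lambda i:cv2.resize(i,(400,int(i.shape[0]*4)),interpolation=cv2.INTER_CUBIC)
a=cv2.copyMakeBorder(f(a),0,20,0,0,cv2.BORDER_CONSTANT);cv2.imwrite("pics/crop2.png",np.hstack([a,f(b)]))
```

```text
(no output)
```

View pics/crop2.png

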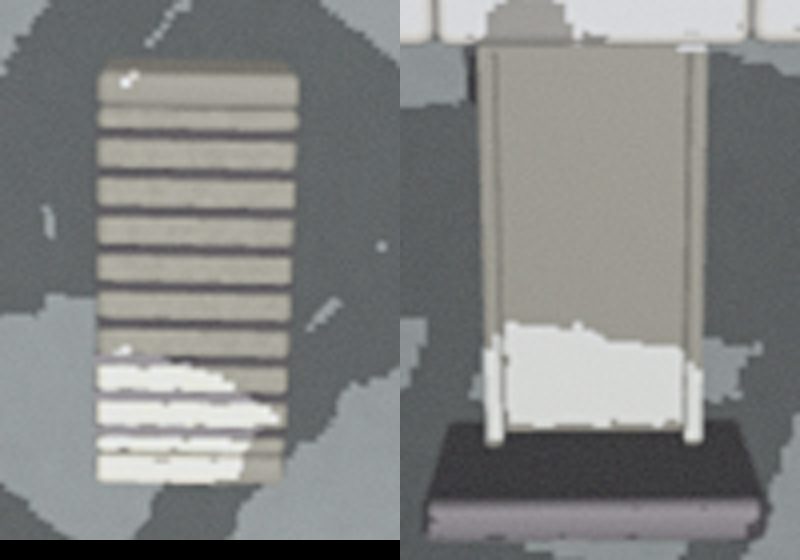

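Run:
```python
from h import *
W1=pickle.load(open("w1.pkl","rb"));W2=pickle.load(open("w2.pkl","rb"))
A=lambda x,y,z:ray(W1,(275+x/4,150+y/4),z)[:2]
B=lambda x,y,z:ray(W2,(275+x/4,140+y/4),z)[:2]
ang=lambda p,q:np.arctan2(*(q-p)[::-1])
a,b,c,e=A(98,72,.042),A(298,72,.042),A(284,482,.042),A(97,482,.042)
print("cart",np.mean([a,b,c,e],0),np.linalg.norm((a+b-c-e)/2),np.linalg.norm(a-b),np.linalg.norm(c-e),ang(e,a),ang(c,b))
p,q=B(105,429,.022),B(288,429,.022);print("floor near end",(p+q)/2,np.linalg.norm(p-q),ang(q,p)-np.pi/2)
for z,l in((.036,[(80,45),(87,440),(97,45),(103,440),(284,45),(286,440),(307,45),(302,440)]),(.082,[(30,505),(362,502),(30,537),(362,537)]),(.010,[(50,425),(340,425)])):
  for u in l: print(z,u,B(*u,z).round(4))
u1,u2=ray(W2,(241,150),.094)[:2],ray(W2,(408,150),.094)[:2];print("unit front",u1,u2,(u1+u2)/2,np.linalg.norm(u1-u2),ang(u2,u1)-np.pi/2)
```

```text
cart [ 0.44675044 -0.29889773] 0.09937336186099147 0.04537364721265784 0.04601938275154663 -0.15859782858085522 -0.1521011073398414
floor near end [0.48358548 0.00096457] 0.05356348185250089 0.11324324749615244
0.036 (80, 45) [0.5893 0.0441]
0.036 (87, 440) [0.4812 0.032 ]
0.036 (97, 45) [0.5898 0.0397]
0.036 (103, 440) [0.4817 0.0275]
0.036 (284, 45) [ 0.5953 -0.009 ]
0.036 (286, 440) [ 0.4876 -0.024 ]
0.036 (307, 45) [ 0.596 -0.015]
0.036 (302, 440) [ 0.4881 -0.0285]
0.082 (30, 505) [0.4776 0.0431]
0.082 (362, 502) [ 0.4879 -0.0401]
0.082 (30, 537) [0.469  0.0424]
0.082 (362, 537) [ 0.4785 -0.0415]
0.01 (50, 425) [0.4761 0.0444]
0.01 (340, 425) [ 0.486  -0.0424]
unit front [0.58773067 0.08806649] [ 0.604506   -0.05941038] [0.59611834 0.01432806] 0.14842789214941365 0.11326204720633681
```

```bash
cat >> h.py <<'E'
Y=.1132; X=np.array([np.cos(Y),np.sin(Y)]); L=np.array([-X[1],X[0]]); U=np.array([.5961,.0143]); PC=np.array([.5385,.0080])
E
python3 - <<'E'
from h import *
r=down(-np.pi/2-.155)
bot.goto([.4468,-.2989,.12],r); bot.line_to([.4468,-.2989,.020],max_speed=.08)
bot.set_gripper(0.0,25); print("open",bot.current_opening(),bot.current_ee_pos())
bot.line_to([.4468,-.2989,.20],max_speed=.12); print("lifted",bot.current_opening(),bot.current_contact_force())
r=down(-np.pi/2+Y)
bot.goto([*PC,.20],r); bot.line_to([*PC,.085],max_speed=.08)
c=bot.read_camera("side");s=bot.read_camera("scene");w=bot.read_camera("wrist")
pickle.dump((c,s,w),open("c3.pkl","wb"))
a=cv2.resize(c["pixels"][165:285,250:410],None,fx=2.5,fy=2.5);b=cv2.resize(s["pixels"][170:290,250:410],None,fx=2.5,fy=2.5)
cv2.imwrite("pics/hover.png",np.vstack([np.hstack([a,b]),cv2.resize(w["pixels"][120:360,160:480],(400,300)).repeat(1,1) if 0 else np.hstack([cv2.resize(w["pixels"][130:370,160:480],(400,300)),np.zeros((300,400,3),np.uint8)])]))
print(bot.current_opening(),bot.current_ee_pos(),bot.current_clock())
E
```

```text
open 0.49448130533566204 [ 0.44678547 -0.2987196   0.0199827 ]
lifted 0.4982874699198252 [-0.21986483 -0.41458219 -2.37064439]
0.4962907935885894 [0.5388157  0.00794249 0.08544249] 12.6917
```

View pics/hover.png

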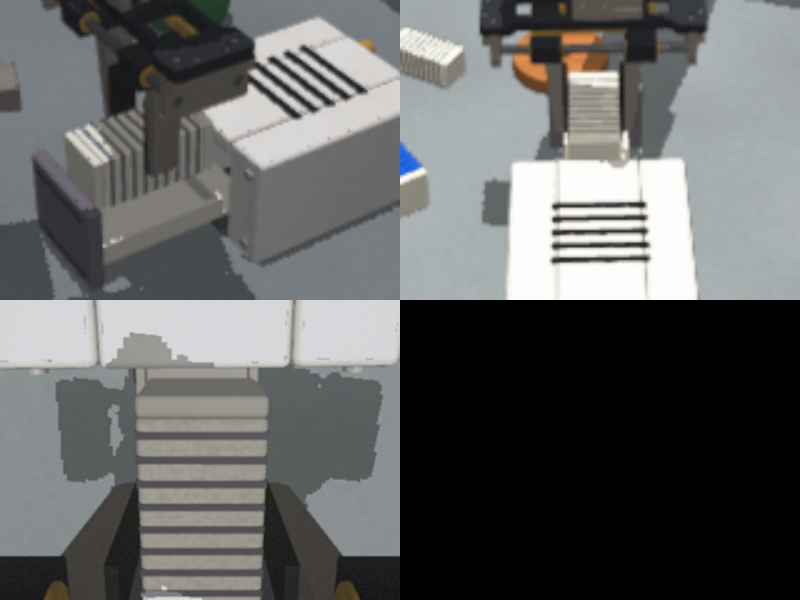

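The cartridge hangs straight, aligned over the pocket and clear of the unit (wrist crop: far cap at row 395, tray walls just visible on both sides). Measuring its far edge, then lowering.

Run:
```python
from h import *
c,s,w=pickle.load(open("c3.pkl","rb"))
e=np.mean([ray(w,(160+u*.8,130+96*.8),.107)[:2] for u in(137,267)],0)
d=np.array([(e-PC)@X-.05,(e-PC)@L]);print("far-edge err x,y",d)
t=PC-np.clip(d[0],-.003,.003)*X*(abs(d[0])>.0012)
bot.line_to([*t,.060],max_speed=.06); f0=bot.current_contact_force()
for z in np.arange(.056,.0409,-.002):
    bot.line_to([*t,z],max_speed=.03); f=bot.current_contact_force()-f0
    print(round(z,3),f.round(2))
    if abs(f[2])>1.5 or np.hypot(*f[:2])>3: break
```

```text
far-edge err x,y [-0.00025116 -0.00156968]
0.056 [-0.37 -0.25 -0.26]
0.054 [-0.3   1.08 -0.44]
0.052 [-1.08  0.75 -0.29]
0.05 [-0.51  0.05 -0.41]
0.048 [-0.94  0.33 -0.98]
0.046 [-0.26  0.78 -0.67]
0.044 [-0.51  1.1  -0.98]
0.042 [-0.32  0.13 -0.26]
```

Run:
```python
from h import *
bot.set_gripper(0.72); bot.hold(.2)
p=bot.current_ee_pos(); bot.line_to([p[0],p[1],.16],max_speed=.12)
b=PC-.10*X; bot.line_to([*b,.20],max_speed=.2)
c=bot.read_camera("side");w=bot.read_camera("wrist");pickle.dump((c,w),open("c4.pkl","wb"))
a=cv2.resize(c["pixels"][165:285,250:410],None,fx=2.5,fy=2.5)
cv2.imwrite("pics/placed.png",np.hstack([a,cv2.resize(w["pixels"][60:300,160:480],(400,300))]))
print(bot.current_ee_pos(),bot.current_clock())
```

```text
[ 0.43945234 -0.00317848  0.19930233] 17.9
```

View pics/placed.png

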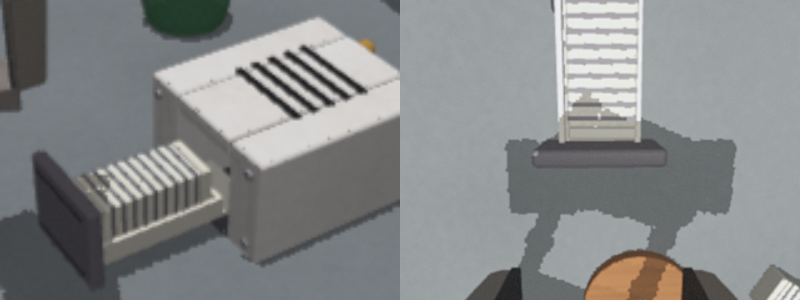

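The cartridge lies flat inside the pocket walls (side crop ~(145,190)), with the tray still out. Pressing now with the closed fingers, force-guarded.

Run:
```python
from h import *
bot.set_gripper(0.0,20)
F=U-.124*X; Z=.042
at=lambda s:[*(F+s*X),Z]
bot.line_to([*(F-.045*X),.12],max_speed=.2); bot.line_to(at(-.045),max_speed=.1)
bot.hold(.2); f0=bot.current_contact_force()
fx=lambda:-(bot.current_contact_force()-f0)[:2]@X
bot.line_to(at(-.018),max_speed=.05); s=-.018; log=[]; contact=None
while s<.112:
    far=s-(contact if contact is not None else s)
    s+=.002 if contact is None else (.006 if far<.082 else .0008)
    bot.line_to(at(s),max_speed=.04 if far<.082 else .02); f=fx()
    if contact is None and f>1.2: contact=s
    log.append((round(s,4),round(f,1),round(float((bot.current_ee_pos()[:2]-F)@X),4)))
    if f>13: break
bot.hold(.3);print(log[::1]);print("hold",fx(),(bot.current_ee_pos()[:2]-F)@X,contact,bot.current_clock())
```

```text
[(-0.016, np.float64(1.3), -0.016), (-0.01, np.float64(1.9), -0.0103), (-0.004, np.float64(2.7), -0.0042), (0.002, np.float64(3.9), 0.0019), (0.008, np.float64(2.4), 0.008), (0.014, np.float64(4.3), 0.014), (0.02, np.float64(4.2), 0.02), (0.026, np.float64(3.4), 0.026), (0.032, np.float64(4.0), 0.0319), (0.038, np.float64(4.4), 0.0379), (0.044, np.float64(3.9), 0.0439), (0.05, np.float64(4.2), 0.0498), (0.056, np.float64(5.4), 0.0558), (0.062, np.float64(5.3), 0.0617), (0.068, np.float64(4.5), 0.0677), (0.0688, np.float64(5.7), 0.0682), (0.0696, np.float64(6.1), 0.069), (0.0704, np.float64(6.4), 0.0697), (0.0712, np.float64(6.0), 0.0705), (0.072, np.float64(6.0), 0.0713), (0.0728, np.float64(7.4), 0.0721), (0.0736, np.float64(7.4), 0.0729), (0.0744, np.float64(5.8), 0.0737), (0.0752, np.float64(6.0), 0.0745), (0.076, np.float64(6.6), 0.0753), (0.0768, np.float64(6.4), 0.0761), (0.0776, np.float64(7.6), 0.0769), (0.0784, np.float64(6.6), 0.0776), (0.0792, np.float64(6.7), 0.0784), (0.08, np.float64(6.5), 0.0792), (0.0808, np.float64(6.7), 0.08), (0.0816, np.float64(7.1), 0.0808), (0.0824, np.float64(6.0), 0.0817), (0.0832, np.float64(6.8), 0.0824), (0.084, np.float64(7.4), 0.0832), (0.0848, np.float64(7.0), 0.084), (0.0856, np.float64(6.8), 0.0847), (0.0864, np.float64(6.9), 0.0855), (0.0872, np.float64(6.8), 0.0863), (0.088, np.float64(9.2), 0.0865), (0.0888, np.float64(11.7), 0.0867), (0.0896, np.float64(15.0), 0.0868)]
hold 14.772382813048656 0.08680531089114521 -0.016 32.8
```

A firm stop was reached with the force climbing to 15 N. Now letting go slowly.

Run:
```python
from h import *
F=U-.124*X; Z=.042; at=lambda s,z=Z:[*(F+s*X),z]
for s in(.08,.074,.068,.055): 
    bot.line_to(at(s),max_speed=.03); print(s,bot.current_contact_force().round(1))
bot.line_to(at(-.03),max_speed=.15); bot.line_to(at(-.03,.22),max_speed=.15)
bot.hold(.3)
ims=[bot.read_camera(n) for n in("side","scene","wrist")];pickle.dump(ims,open("c5.pkl","wb"))
a=cv2.resize(ims[0]["pixels"][145:285,230:430],(400,280));b=cv2.resize(ims[1]["pixels"][180:320,230:430],(400,280))
w=cv2.resize(ims[2]["pixels"][60:300,160:480],(400,300));w=np.hstack([w,cv2.resize(ims[1]["pixels"],(400,300))])
cv2.imwrite("pics/end.png",np.vstack([np.hstack([a,b]),w]));print(bot.current_clock())
```

```text
0.08 [-2.5  0.2  1.1]
0.074 [ 0.5 -0.3 -0.1]
0.068 [-0.6 -0.7 -0. ]
0.055 [-0.6  0.3 -0.9]
37.05
```

View pics/end.png

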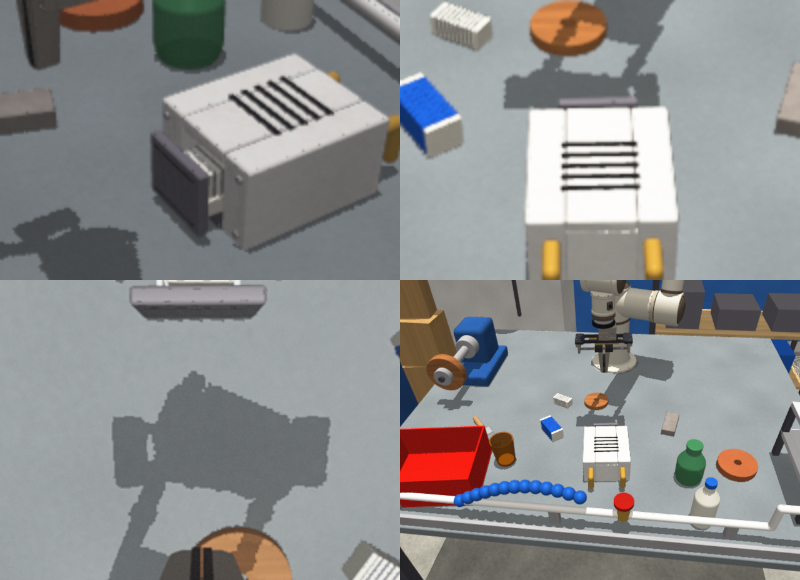

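The tray is latched: the panel sits just in front of the unit, the cartridge ribs show in the gap behind it, the glasses are upright and the arm is clear.

Run:
```python
from h import *
s,c,w=pickle.load(open("c5.pkl","rb"))
p=np.mean([ray(w,(160+u*.8,60+v*.8),.082)[:2] for u,v in((132,24),(266,24))],0);print("panel top front edge in unit x",(p-U)@X)
bot.job_done()
```

```text
panel top front edge in unit x -0.03237955501803363
the job is handed in; nothing more can be done
```

The cartridge is lying flat in the tray, and the tray is pressed in and latched. I handed the job in at about 37 s on the robot's clock; it gives no verdict.

- **Choice of part:** I took the larger white ribbed block and left the small white one and the blue one alone. I gripped it near the top and lowered it into the open tray. The picture afterwards showed it flat between the tray walls.
- **Pressing:** I pushed the panel in with the closed fingers in small steps, with the force read after each. The force rose from about 7 N to 15 N at the firm stop. I then backed off slowly, and contact was lost by about 13 mm of retreat, which fits the 10 mm spring-back.
- **Last checks:**
  - The tray stayed in after I let go. The panel's front measured about 32 mm in front of the unit, so the tray is about 0.09 m in.
  - The cartridge's ribs were visible behind the panel.
  - The vase and tumbler were upright, and the robot was touching nothing.
- **Limits of the checks:** No check failed. The cartridge's exact position in the pocket after pressing was judged only by eye, because the unit hides most of it. Before I lowered it, it was within 2 mm of the pocket's centre.

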